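Hold the hidden bolt head of a glass clamp

ROBOT

A 6-joint arm with a two-finger parallel gripper is mounted at the origin on a cart in front of the work surface, level with it; the furniture and walls round the work are solid. World frame = base frame: x ahead of the robot, y to its left, z up, the work surface at z = 0. Lengths are in m, angles in degrees, forces in N, time in s.
With the tool pointing down it reaches from about 0.4 to 0.825 m from the base axis. Payload 7 kg.
Tool frame: the origin (TCP) lies midway between the tips of the shut fingers; the grasp point (between the pads) lies r.pinch_z behind it (r.pinch_z is the distance from the TCP to the grasp point, in m); z points along the fingers, y is the line along which they close (so a half turn about z gives the same grasp; the last joint's range is limited). The gripper opens to 88 mm and grips with 3 to 60 N. Pads are 19 mm wide; open, the fingers measure 130 mm over their backs; the gripper's body (78 mm by 193 mm) begins 47 mm behind the grasp point.
Start: joints at [-55.743, 20.546, 0.682, 0, -70.136, -16.507], TCP at [0.206, -0.643, 0.227] pointing down, gripper open.
Joint ranges: [-176.03, 176.03], [-82.01, 121.73], [-58.28, 71.71], [-173.87, 95.51], [-174.79, -0.11], [-173.66, 173.66]. Speed limits (degrees/s): [136.94, 136.94, 172.46, 180, 180, 180].

INTERFACE

Orientations are given as [roll, pitch, yaw] about the fixed x, y, z axes, in that order (R = Rz(yaw) Ry(pitch) Rx(roll)).
In Python, from plant import r, optics, job gives the robot as it stands.
- The arm moves only by the shell command python3 -m crank 'ROWS' [FORCE]. ROWS is JSON, a list of rows, each an object with "xyz": the shift along the tool's x, y, z in units of 30 mm (1.0 is 30 mm), a list of three; "delta_rot": the turn, a rotation vector about the tool's x, y, z in degrees, a list of three; "claw": the closure, from 0 (fully open) to 1 (shut). A call has 1 to 20 rows; each row is the pose to reach, as a shift and turn from the pose commanded when the call began, along the tool's axes at that moment; what a row does not reach only later rows make up. A row lasts 1/8 s, in which the tool goes at most 62.5 mm and 10.7 degrees, less where a joint would pass 70% of its speed; a pose out of reach is approached as far as the arm can. A call with a gripper value outside its range is refused whole. The fingers move at their own pace and stop on an object; FORCE is the grip in N (left out, the last holds). Time passes only in rows, so rows that repeat a pose let the fingers close. It gives the time, the measured TCP pose, the force, the opening and the grip force at its end, in the units of the state.
- r.get_state(): the state, without advancing time (a new reading comes with each control period).
- optics.capture(name): name is "scene" or "top" or "wrist"; returns a dict with "img" (400x640x3 uint8, blue, green, red), "fovy" (degrees; the focal length in pixels is half the picture's height over the tangent of half this angle, whatever the lens; pixels are square), "cx", "cy" (the principal point, pixels), "eye" and "rotation" of the camera in the world; the wrist camera has in their place "hand_eye" (4x4, takes a point from camera to tool coordinates, whose origin is the TCP and whose axes are the flange's). Camera axes: x right, y up, looking along -z (the intrinsics and any distortion apply to the point x, -y, -z); pixel columns grow to the right and rows downward; lengths in m; the calibration is good to about 2 mm. A picture is of the moment at which its call begins: read the wrist's pose just before it. There is no depth.
- job.close_job(): hands the job in; it is judged then, once.
The state is a dict: "time_s": time; "joints": joint angles; "qd": joint speeds; "joint_torque": joint torques, N m; "tcp_pos": TCP position; "eef_rot": TCP orientation; "contact_force": force on the tool from outside, world axes, zero at the start; "moment": the same for the moment, N m; "gripper_width": finger opening in m; "gripper_force": force on a finger pad.
Only numpy, scipy, OpenCV 4.12 (cv2) and the standard library are available. Lean on these libraries where they do the work, as an engineer would, in place of code of your own. Each camera call takes 0.05 s, during which the arm holds its last target. There are 200 camera calls.

TASK

Lay the pale glass strip along the narrow rest rail of the blue jig, centred across it, one end within about 15 mm of the bracket slid in under the rubber foot of the raised red clamp bar, and let go. Then reach into the gap behind the bracket, grip the hidden square bolt head and turn it until its sides stand upright and the foot presses the strip; finish while still holding the head there so that it cannot turn back, touching neither bar nor strip. Do not push the glass heart, tape roll or pincers about.

Things in the scene. Friction and masses are not known exactly. Their poses are not given: they have to be found in the camera images.
- jig: Blue steel clamping jig fixed to the table. Origin: underside, below the bracket's middle plane, in line with the rest rail; x points from the rail through the bracket to the back, y left, z up. In its frame, mm: base plate 10 thick, x -113..77, y -122..42; bracket (upright plate) x -5..5, y -117..37, top z 122.
- rail_spot (a point): Point on top of the rest rail, at (-57, 0, 70) mm in the jig frame, axes as the jig's: the middle of the underside of a well placed strip. The rail runs along jig x from -105 to -5; its flat steel top is 18 mm wide, on a web 10 mm thick.
- gap_top (a point): Point straight above the bolt head, level with the bracket's top, at (33, -75, 122) mm in the jig frame, axes as the jig's. The gap is 56 mm wide, between the bracket and a parallel rear plate (jig x 61..69, y -117..37, top z 115); only the bolt and two ribs up to z 39 (y 30 and -110) stand in it.
- head_center (a point): Centre of the square bolt head behind the bracket, on the bolt axis, at (33, -75, 100) mm in the jig frame. Head 28 x 28 mm across flats, 20 mm long along the axis; a collar 24 mm across joins it to the bracket. Axes turn with the bolt: x along the bolt axis (jig x), y and z normal to the flats, along jig y and z when joint bolt is 0.40.
- bolt (a joint): Turn of the bolt about its level axis (jig x), rad. 0: open, where a light spring (0.05 to 0.08 N m) returns it when not held; the head is then 0.40 rad turned right-handed about jig +x. Grows as the bar comes down (left-handed). With a strip on the rail the foot touches at about 0.33; at 0.40 the flats are upright and the foot is pressed in 5 mm; at 0.47 fully in.
- bar_end (a point): Left end of the red clamp bar, on the middle line of the bar, above the foot. The bar is 12 x 10 mm, in front of the bracket at jig x -32..-20, and reaches 75 mm from the bolt axis towards +y; open, its end stands up to 139 mm above the table; at bolt 0.40 it is level. A brass nut and the bolt's end stand at jig x -48..-34, y -75, z 100 mm.
- foot_tip (a point): Centre of the underside of the black rubber foot, 16 mm across, on a spring plunger (10 mm travel, about 0.4 N a mm) under the end of the clamp bar; open, it is about 39 mm above the rail.
- strip_center (a point): Centre of the loose pale glass strip, 26 mm wide (x), 88 mm long (y), 13 mm thick (z), about 60 g; starts flat on the table, left or right of the jig.
- glass_heart: Small pale glass heart, 35 x 36 x 14 mm, origin at its underside; leave it alone.
- tape_roll: Roll of tan tape lying flat, 104 mm across, 25 mm high, origin at its underside; leave it alone.
- pincers: Pincers with black handles lying flat, 165 mm long, origin at the underside; leave them alone.
There are look-alikes about, which are no part of the job. What is shaped like the part that bears strip_center but yellow is not meant.

How it is judged (in metres and radians):
On the way:
1. the strip lies on the rest rail, let go, with the clamp still open (x of strip_center in the frame of jig between -0.07 and -0.045 m and y of strip_center in the frame of jig between -0.009 and 0.009 m and z of strip_center in the frame of jig between 0.0725 and 0.081 m and angle between the y axis of strip_center and the x axis of jig, either way round below 0.17 rad and contact force between jig and glass_strip above 0.1 N and contact force between each of the fingers, the arm and glass_strip below 0.1 N and linear speed of glass_strip below 0.02 m/s and value of joint bolt below 0.1 rad), for 0.2 s.
At the end, for the whole second after the job is handed in: Fingers grip the bolt head (over 5 N), bolt still at 0.345 to 0.48 rad; foot presses the strip over 0.8 N; strip flat on the rail, centre within 9 mm of its middle line, 45 to 70 mm before the bracket's middle, along it within 0.17 rad; robot touches neither strip nor clamp bar (x of strip_center in the frame of jig between -0.07 and -0.045 m and y of strip_center in the frame of jig between -0.009 and 0.009 m and z of strip_center in the frame of jig between 0.0725 and 0.081 m and angle between the y axis of strip_center and the x axis of jig, either way round below 0.17 rad and contact force between jig and glass_strip above 0.1 N and contact force between each of the fingers, the arm and glass_strip below 0.1 N and linear speed of glass_strip below 0.02 m/s and value of joint bolt between 0.345 and 0.48 rad and velocity of joint bolt between -0.05 and 0.05 rad/s and contact force between foot and glass_strip above 0.8 N and contact force between the fingers and bolt_c0 above 5 N and contact force between each of the fingers, the arm and bolt_c1 below 0.3 N); the arm keeps its last pose, push and grip.
It fails at once if the glass heart is pushed more than 30 mm (distance of glass_heart from where it was at the start of the episode above 0.03 m).
It fails at once if the tape roll is pushed more than 30 mm (distance of tape_roll from where it was at the start of the episode above 0.03 m).
It fails at once if the pair of pincers is pushed more than 30 mm (distance of pincers from where it was at the start of the episode above 0.03 m).
It also fails if it takes over 51 s, if anything falls off the work surface, if the arm or the gripper's body presses on something with over 40 N, if the wrist force passes 120 N, or if a joint passes its speed limit or range.

## Working session

There is one attempt and no reset: what is moved stays moved. The work goes in short steps, Python scripts to look and compute and a shell command to move; the robot and the scene stay as the last step left them, time stands still between calls to the robot, and variables do not carry over. Pictures are saved under pics/ and viewed, at most 10 in all, crops included, and the job is handed in when it is done.

```bash
ls; mkdir -p pics; python3 - <<'E'
from plant import r, optics, job
import cv2,pickle
d={}
for n in("scene","top","wrist"):
    c=optics.capture(n);d[n]=c;cv2.imwrite(f"pics/{n}0.png",c["img"])
    print(n,{k:v for k,v in c.items() if k!="img"})
pickle.dump(d,open("c0.pkl","wb"))
print(r.get_state(),r.pinch_z)
E
```

```text
pics
scene {'fovy': 54.52236728528553, 'cx': 321.92319336113167, 'cy': 199.15051253131088, 'eye': array([-0.15139035,  0.90018837,  0.79858388]), 'rotation': array([  59.32894669,    0.37938997, -146.85277981])}
top {'fovy': 43.54087337717926, 'cx': 317.710714853151, 'cy': 199.14388828214547, 'eye': array([ 0.1538165 , -0.09256754,  1.677488  ]), 'rotation': array([ 12.25657607,  -0.37624412, -87.79510619])}
wrist {'fovy': 65.89427209103803, 'cx': 318.8507827615114, 'cy': 202.3138127211046, 'hand_eye': array([[ 1.54862556e-03,  9.68747464e-01,  2.48044255e-01,
         6.61115181e-02],
       [ 9.99998559e-01, -1.32758090e-03, -1.05841070e-03,
        -7.87838817e-05],
       [-6.96033868e-04,  2.48045536e-01, -9.68748124e-01,
        -1.58744204e-01],
       [ 0.00000000e+00,  0.00000000e+00,  0.00000000e+00,
         1.00000000e+00]])}
{'time_s': 0.15, 'joints': array([-5.57440032e+01,  2.05815178e+01,  6.46271017e-01, -1.44913211e-02,
       -7.01353578e+01, -1.65069500e+01]), 'qd': array([ 0.0233662 , -0.08437773,  0.11078779,  0.04283239, -0.01335488,
        0.01526687]), 'joint_torque': array([-9.53394883e-04, -5.83276927e+01,  2.93291813e+01,  7.00123474e+00,
        8.80545122e-03, -1.04433834e-04]), 'tcp_pos': array([ 0.20563758, -0.64253219,  0.22584727]), 'eef_rot': array([ 1.79928434e+02, -6.99963736e-03, -1.62255881e+02]), 'contact_force': array([ 0.62577281,  0.52567796, -0.52873482]), 'moment': array([0.00514438, 0.0747266 , 0.03988299]), 'gripper_force': 0.0, 'gripper_width': 0.08799206306259899} 0.0188
```

View pics/scene0.png

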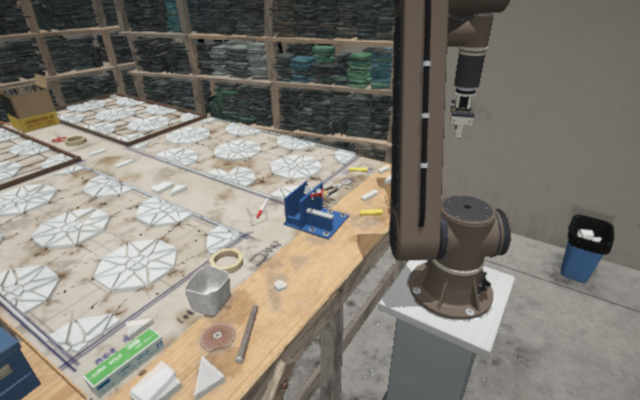

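View pics/top0.png

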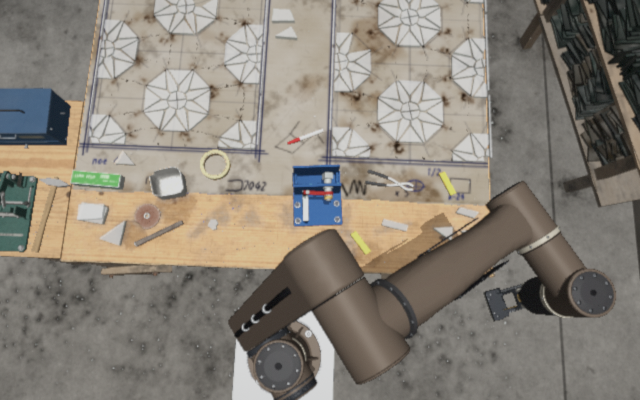

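The scene view shows the jig at about (315,210). The top view shows it at (317,195), with pale pieces right of it near (395,225) and (467,212), yellow look-alikes, and pincers at (390,181). I'll enlarge the top crop.

```bash
python3 - <<'E'
import cv2
i=cv2.imread("pics/top0.png")
cv2.imwrite("pics/topc.png",cv2.resize(i[150:260,285:485],None,fx=4,fy=4,interpolation=cv2.INTER_CUBIC))
i=cv2.imread("pics/scene0.png")
cv2.imwrite("pics/scenec.png",cv2.resize(i[155:245,245:395],None,fx=5,fy=5,interpolation=cv2.INTER_CUBIC))
E
```

```text
(no output)
```

View pics/topc.png

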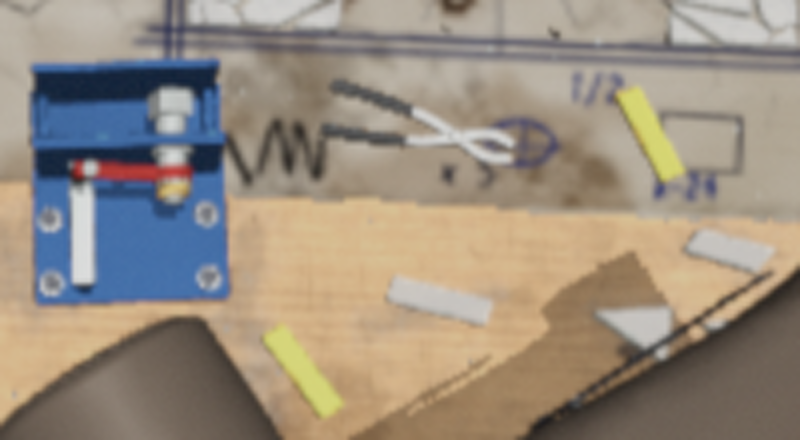

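View pics/scenec.png

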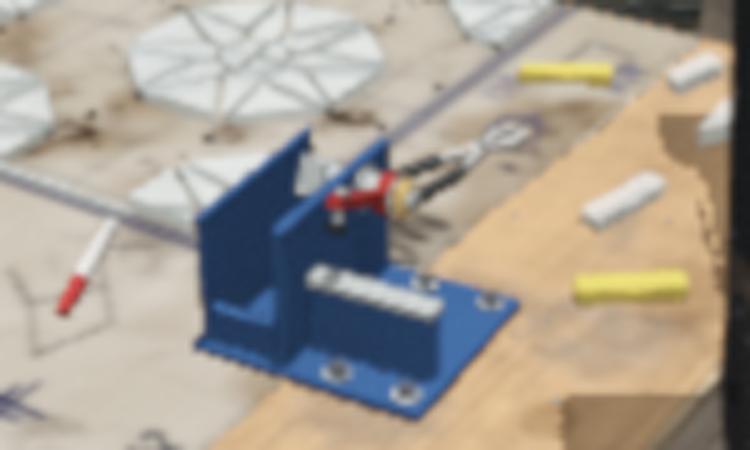

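The top crop shows the jig with a bare rail at u 72–94. The likely strip is at crop (440,300) and a shorter grey piece is at (730,250). In the scene crop the jig's front corner is at (422,413). I'll fit the jig and strip from both views.

```bash
cat >h.py <<'E'
import numpy as np,pickle
from scipy.spatial.transform import Rotation as R
def cam(c,T=None):
    f=200/np.tan(np.radians(c["fovy"]/2))
    if T is None: return R.from_euler('xyz',c["rotation"],degrees=True).as_matrix(),np.array(c["eye"]),f,c["cx"],c["cy"]
    M=T@c["hand_eye"]; return M[:3,:3],M[:3,3],f,c["cx"],c["cy"]
def proj(k,P):
    Rm,e,f,cx,cy=k; q=(np.atleast_2d(P)-e)@Rm
    return np.c_[cx+f*q[:,0]/-q[:,2], cy-f*q[:,1]/-q[:,2]]
def ray(k,uv,z):
    Rm,e,f,cx,cy=k; uv=np.atleast_2d(uv)
    d=np.c_[(uv[:,0]-cx)/f,-(uv[:,1]-cy)/f,-np.ones(len(uv))]@Rm.T
    return e+d*((z-e[2])/d[:,2])[:,None]
def tcp(s):
    T=np.eye(4);T[:3,:3]=R.from_euler('xyz',s["eef_rot"],degrees=True).as_matrix();T[:3,3]=s["tcp_pos"];return T
def jig(p,P):
    c,s=np.cos(p[2]),np.sin(p[2]);P=np.atleast_2d(P)/1000.
    return np.c_[p[0]+c*P[:,0]-s*P[:,1],p[1]+s*P[:,0]+c*P[:,1],P[:,2]]
E
python3 - <<'E'
from h import *
from scipy.optimize import least_squares
d=pickle.load(open("c0.pkl","rb"));kt=cam(d["top"]);ks=cam(d["scene"])
A=np.array([(-113,42,10,38,303),(-113,-122,10,228,299),(69,37,115,32,66),(69,-117,115,219,61),(-5,37,122,33,150),(-5,-117,122,224,144),(-105,9,70,72,285),(-105,-9,70,94,285)],float)
B=np.array([(-113,42,10,422,413),(-113,-122,10,520,300),(69,37,115,200,215),(65,-117,115,308,130),(0,37,122,278,230),(0,-117,122,388,140)],float)
ft=lambda a:np.c_[(a[:,0]+.5)/4-.5+285,(a[:,1]+.5)/4-.5+150]
fs=lambda a:np.c_[(a[:,0]+.5)/5-.5+245,(a[:,1]+.5)/5-.5+155]
g=lambda p:np.r_[proj(kt,jig(p,A[:,:3]))-ft(A[:,3:]),proj(ks,jig(p,B[:,:3]))-fs(B[:,3:])]
for sel in (slice(0,None),slice(0,8),slice(8,None)):
    s=least_squares(lambda p:g(p)[sel].ravel(),[.5,-.1,0]);print(s.x[:2],np.degrees(s.x[2]),np.abs(s.fun).max())
    if sel.start==0 and sel.stop is None: print(g(s.x).round(1)); np.save("jig.npy",s.x)
c=ray(kt,ft(np.array([(400,276),(494,302),(487,326),(388,301)])),.013)
print(c,c.mean(0),[np.linalg.norm(c[i]-c[i-1]) for i in range(4)])
c=ray(kt,ft(np.array([(693,230),(775,246),(763,270),(685,251)])),.013)
print(c.mean(0),[np.linalg.norm(c[i]-c[i-1]) for i in range(4)])
E
```

```text
[ 0.53534285 -0.04385646] 4.475582687086271 1.2247843931073987
[[-0.9  0.9]
 [ 0.2  0.1]
 [-0.8 -0.6]
 [-0.1 -1. ]
 [-0.5  0.1]
 [-0.1 -0.1]
 [-0.1 -0.3]
 [-0.1 -0.5]
 [ 0.4 -0.1]
 [ 1.2 -0.5]
 [-0.7 -0.3]
 [ 1.1 -1.2]
 [ 0.5 -0.2]
 [ 0.2 -1.1]]
[ 0.53499283 -0.04507013] 4.119381301365015 0.9829300863504784
[ 0.5345204  -0.04024299] 5.001506879300773 1.1864930998067393
[[ 0.4573363  -0.31788548  0.013     ]
 [ 0.43825553 -0.39725595  0.013     ]
 [ 0.4176142  -0.39137816  0.013     ]
 [ 0.43557541 -0.30799993  0.013     ]] [ 0.43719536 -0.35362988  0.013     ] [np.float64(0.023901059620069533), np.float64(0.08163178774199978), np.float64(0.021461899904300755), np.float64(0.08529088451802341)]
[ 0.49142174 -0.59643923  0.013     ] [np.float64(0.019782903060213557), np.float64(0.07018348265624999), np.float64(0.02369493476727875), np.float64(0.0671162579899197)]
```

```bash
cat >>h.py <<'E'
def plan(pos,Rt,s=None):
    from plant import r
    s=s or r.get_state();T=tcp(s)
    print("t",s["time_s"],"xyz units",((np.array(pos)-T[:3,3])@T[:3,:3]/.03).round(3),"rot",np.degrees(R.from_matrix(T[:3,:3].T@Rt).as_rotvec()).round(2))
def down(yaw): return R.from_euler('xyz',[180,0,yaw],degrees=True).as_matrix()
E
python3 - <<'E'
from h import *
u=np.array([np.cos(np.radians(-103.5)),np.sin(np.radians(-103.5)),0])
plan(np.array([.437,-.354,.17])+.025*u,down(-103.5))
E
```

```text
t 0.15 xyz units [-9.844  6.095  1.868] rot [ 7.000e-02  3.000e-02 -5.876e+01]
```

```bash
python3 -m crank '[{"xyz":[-5,3,0.5],"delta_rot":[0,0,-30],"claw":0.3},{"xyz":[-9.84,6.1,1.87],"delta_rot":[0,0,-58.8],"claw":0.3},{"xyz":[-9.84,6.1,1.87],"delta_rot":[0,0,-58.8],"claw":0.3},{"xyz":[-9.84,6.1,1.87],"delta_rot":[0,0,-58.8],"claw":0.3},{"xyz":[-9.84,6.1,1.87],"delta_rot":[0,0,-58.8],"claw":0.3},{"xyz":[-9.84,6.1,1.87],"delta_rot":[0,0,-58.8],"claw":0.3},{"xyz":[-9.84,6.1,1.87],"delta_rot":[0,0,-58.8],"claw":0.3},{"xyz":[-9.84,6.1,1.87],"delta_rot":[0,0,-58.8],"claw":0.3},{"xyz":[-9.84,6.1,1.87],"delta_rot":[0,0,-58.8],"claw":0.3}]' 20
python3 - <<'E'
from plant import r, optics
from h import *
import cv2
s=r.get_state();c=optics.capture("wrist");pickle.dump((s,c),open("w1.pkl","wb"))
t=optics.capture("scene")["img"]; 
a=cv2.resize(c["img"],(640,400)); b=cv2.resize(t[60:260,290:450],(160*2,400))
cv2.imwrite("pics/w1.png",cv2.resize(np.hstack([a,b[:, :160*1+0]]),(800,400)))
i=np.hstack([a[:, :],b]);cv2.imwrite("pics/w1.png",cv2.resize(i,(800,333)) if 0 else a);cv2.imwrite("pics/s1.png",cv2.resize(t[60:260,270:470],(600,600),interpolation=cv2.INTER_CUBIC))
print(s["tcp_pos"],s["eef_rot"])
E
```

```text
time_s: 1.27
tcp_pos: [0.4306, -0.3793, 0.1706]
eef_rot: [-180.0, -0.0, -103.5]
contact_force: [-0.3, -0.0, 0.1]
gripper_width: 0.0614
gripper_force: 0.0
[ 0.43055138 -0.3793132   0.17059128] [-1.79994141e+02 -3.85791610e-03 -1.03548448e+02]
```

View pics/w1.png

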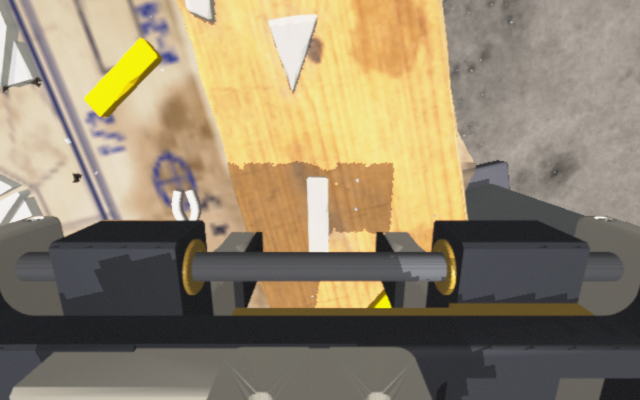

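View pics/s1.png

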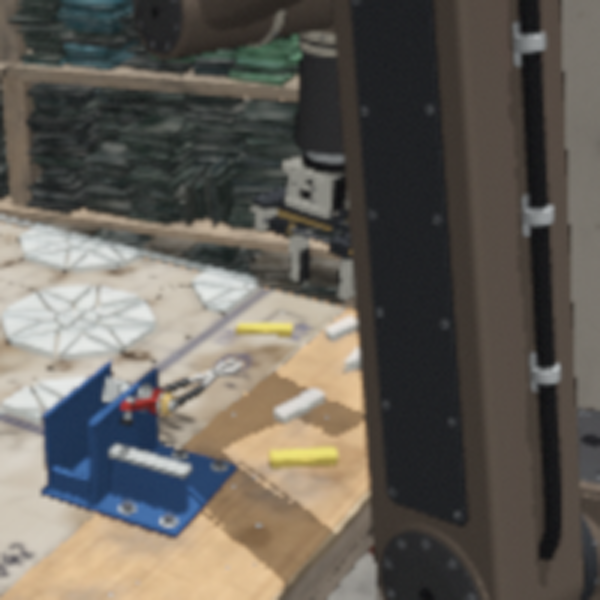

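The wrist view shows the strip's outer end with corners at (308,178) and (327,178), and its sides running down to (309,252) and (328,252). The gripper body is long along its closing axis, so it will clear the bar.

```bash
python3 - <<'E'
from h import *
s,c=pickle.load(open("w1.pkl","rb"));k=cam(c,tcp(s))
p=ray(k,[(308,178),(327,178),(309,252),(328,252)],.013)
e=p[:2].mean(0);m=p[2:].mean(0);u=(e-m)/np.linalg.norm(e-m);yaw=np.degrees(np.arctan2(u[1],u[0]))
ctr=e-u*.044;print(p[:,:2],np.linalg.norm(p[0]-p[1]),"ctr",ctr,yaw)
g=ctr+.025*u;plan([g[0],g[1],.004],down(yaw));print(g)
# predicted scene footprint check
d=pickle.load(open("c0.pkl","rb"));n=np.array([-u[1],u[0],0])
P=[ctr+a*.044*u+b*.013*n for a,b in((1,1),(1,-1),(-1,-1),(-1,1))]
print(((proj(cam(d["top"]),P)-[285,150]+.5)*4-.5).round(0))
E
```

```text
[[ 0.43899722 -0.39283194]
 [ 0.4198298  -0.38824481]
 [ 0.45786482 -0.31235778]
 [ 0.43746806 -0.30747698]] 0.019708678984588446 ctr [ 0.43912939 -0.34762449  0.013     ] -102.75693832326674
t 1.375 xyz units [-0.262 -0.043  5.552] rot [-0.01 -0.   -0.8 ]
[ 0.433609   -0.37200738  0.013     ]
[[489. 297.]
 [483. 327.]
 [381. 300.]
 [388. 271.]]
```

```bash
python3 - <<'E'
from h import *
import cv2
s,c=pickle.load(open("w1.pkl","rb"));i=c["img"]
for v in (182,200,220,245): print(v,i[v,300:338].min(axis=1))
print(i[168:186,317].min(axis=1))
d=pickle.load(open("c0.pkl","rb"));t=d["top"]["img"][210:240,378:412].astype(int)
hsv=cv2.cvtColor(d["top"]["img"],cv2.COLOR_BGR2HSV)[:,:,1]
for box in((212,236,376,414),(200,222,450,485)):
    m=(hsv[box[0]:box[1],box[2]:box[3]]<50).astype('uint8')
    n,l,st,ce=cv2.connectedComponentsWithStats(m);j=1+st[1:,4].argmax()
    q=cv2.boxPoints(cv2.minAreaRect(np.argwhere(l==j)[:,::-1].astype('float32')))+[box[2],box[0]]
    p=ray(cam(d["top"]),q,.013);print(st[j],p[:,:2].mean(0),[np.linalg.norm(p[a]-p[a-1]) for a in range(4)])
cv2.imwrite("pics/w1c.png",cv2.resize(i[130:260,230:400],None,fx=4,fy=4,interpolation=cv2.INTER_CUBIC))
E
```

```text
182 [ 95  93  89  88  83  89 132 208 228 229 230 230 230 230 231 230 230 230
 230 229 230 230 231 231 231 231 230 207 138  90  79  76  77  83  88 100
 103  98]
200 [ 90  91  94  96  96  98 108 174 220 231 231 231 231 231 231 231 231 231
 230 230 230 230 229 229 230 230 229 208 146 100  93  91  91  87  81  75
  79  81]
220 [ 84  88  89  88  88  89  94 124 195 226 231 231 231 231 231 230 230 231
 230 231 231 229 230 230 229 228 226 222 175 110  87  87  88  87  89  88
  90  90]
245 [ 84  85  87  89  86  81  83  93 140 212 229 230 230 230 230 229 230 230
 230 230 230 229 230 230 231 231 232 229 199 154 139 136 138 138 134 139
 140 140]
[ 78  79  82  81  82  81  78  86 122 178 227 229 229 230 230 230 230 231]
[  6   7  26  12 179] [ 0.43778769 -0.35111174] [np.float64(0.08509019507925632), np.float64(0.024181178994174397), np.float64(0.08534049324329883), np.float64(0.024131128392783082)]
[  0   0  35   5 147] [ 0.52591394 -0.59775544] [np.float64(0.013936040823472754), np.float64(0.11607026214329147), np.float64(0.013955431058725454), np.float64(0.11586846550345085)]
```

View pics/w1c.png

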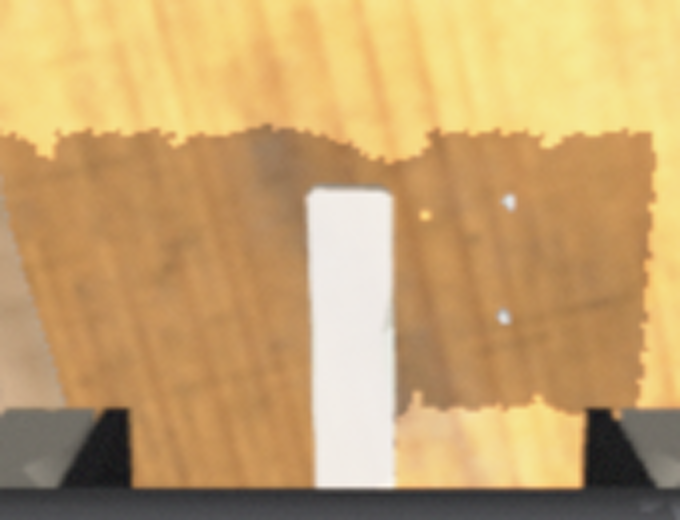

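The crop shows the strip's bevelled top, about 22 mm of the 26 mm width, with its end at row 177. This matches the 88 x 26 strip, and the other pale piece is too short. Now I'll grip it.

```bash
python3 -m crank '[{"xyz":[-0.18,-0.05,2],"delta_rot":[0,0,-0.8],"claw":0.3},{"xyz":[-0.18,-0.05,4],"delta_rot":[0,0,-0.8],"claw":0.3},{"xyz":[-0.18,-0.05,5],"delta_rot":[0,0,-0.8],"claw":0.3},{"xyz":[-0.18,-0.05,5.3],"delta_rot":[0,0,-0.8],"claw":0.3},{"xyz":[-0.18,-0.05,5.52],"delta_rot":[0,0,-0.8],"claw":0.3},{"xyz":[-0.18,-0.05,5.52],"delta_rot":[0,0,-0.8],"claw":0.3},{"xyz":[-0.18,-0.05,5.52],"delta_rot":[0,0,-0.8],"claw":1},{"xyz":[-0.18,-0.05,5.52],"delta_rot":[0,0,-0.8],"claw":1},{"xyz":[-0.18,-0.05,5.52],"delta_rot":[0,0,-0.8],"claw":1},{"xyz":[-0.18,-0.05,5.52],"delta_rot":[0,0,-0.8],"claw":1},{"xyz":[-0.18,-0.05,5.52],"delta_rot":[0,0,-0.8],"claw":1}]' 20
```

```text
time_s: 2.75
tcp_pos: [0.4339, -0.3737, 0.005]
eef_rot: [-180.0, -0.0, -102.6]
contact_force: [-0.2, 0.3, 1.1]
gripper_width: 0.0221
gripper_force: 20.0
```

```bash
python3 - <<'E'
from h import *
p=np.load("jig.npy")
plan(jig(p,[-106,0,150])[0],down(np.degrees(p[2])-180))
E
```

```text
t 2.75 xyz units [-10.427   2.483  -4.834] rot [-0.    0.   72.88]
```

```bash
python3 -m crank '[{"xyz":[0,0,-1.5],"delta_rot":[0,0,0],"claw":1},{"xyz":[0,0,-3.3],"delta_rot":[0,0,0],"claw":1},{"xyz":[0,0,-4.83],"delta_rot":[0,0,0],"claw":1},{"xyz":[-1.3,0.3,-4.83],"delta_rot":[0,0,9],"claw":1},{"xyz":[-2.6,0.6,-4.83],"delta_rot":[0,0,18],"claw":1},{"xyz":[-3.9,0.9,-4.83],"delta_rot":[0,0,27],"claw":1},{"xyz":[-5.2,1.2,-4.83],"delta_rot":[0,0,36],"claw":1},{"xyz":[-6.5,1.5,-4.83],"delta_rot":[0,0,46],"claw":1},{"xyz":[-7.8,1.8,-4.83],"delta_rot":[0,0,55],"claw":1},{"xyz":[-9.2,2.1,-4.83],"delta_rot":[0,0,64],"claw":1},{"xyz":[-10.43,2.48,-4.83],"delta_rot":[0,0,72.9],"claw":1},{"xyz":[-10.43,2.48,-4.83],"delta_rot":[0,0,72.9],"claw":1},{"xyz":[-10.43,2.48,-4.83],"delta_rot":[0,0,72.9],"claw":1}]' 20
python3 - <<'E'
from plant import r, optics
from h import *
import cv2
s=r.get_state();c=optics.capture("wrist");pickle.dump((s,c),open("w2.pkl","wb"))
t=optics.capture("scene");pickle.dump(t,open("s2.pkl","wb"));t=t["img"]
a=cv2.resize(t[130:250,230:400],(425,300),interpolation=cv2.INTER_CUBIC)
o=np.zeros((600,800,3),np.uint8);o[:300,:425]=a;w=cv2.resize(c["img"][100:300,60:580],None,fx=1.5,fy=1.5);o[300:600,:780]=w
cv2.imwrite("pics/w2.png",o)
E
```

```text
time_s: 4.38
tcp_pos: [0.4297, -0.0521, 0.1497]
eef_rot: [-180.0, -0.0, -175.4]
contact_force: [0.0, -1.0, -0.7]
gripper_width: 0.022
gripper_force: 20.0
```

View pics/w2.png

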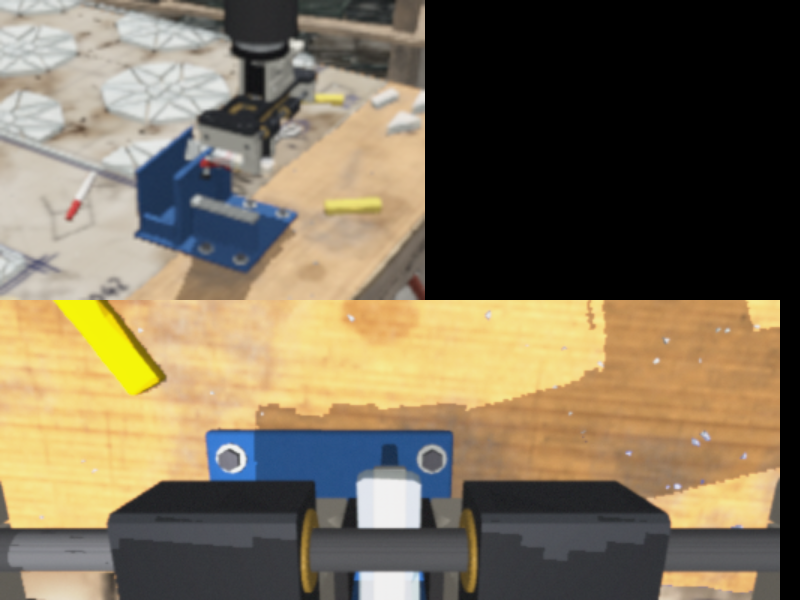

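The wrist view shows the strip held straight. The jig's front corners are at view (207,432) and (453,432), and the strip's end is near row 468.

```bash
python3 - <<'E'
from h import *
s,c=pickle.load(open("w2.pkl","rb"));T=tcp(s);k=cam(c,T);p=np.load("jig.npy")
f=lambda a:np.array([((u+.5)/1.5-.5+60,(v-300+.5)/1.5-.5+100) for u,v in a])
q=ray(k,f([(207,432),(453,432)]),.010)
print(q,np.linalg.norm(q[0]-q[1]),"pred",jig(p,[(-113,-122,10),(-113,42,10)]))
d=q[1]-q[0];print("yaw",np.degrees(np.arctan2(-d[0],d[1])))
for z in(.145+.013,.145+.007):
  e=ray(k,f([(390,468)]),z)[0];print("strip end tool xyz",(e-T[:3,3])@T[:3,:3])
e=ray(k,f([(383,447),(398,447)]),.07);print("rail?",e)
E
```

```text
[[ 0.43489858 -0.17108655  0.01      ]
 [ 0.42169391 -0.00986491  0.01      ]] 0.1617614872591725 pred [[ 0.4322076  -0.17430231  0.01      ]
 [ 0.41940998 -0.0108024   0.01      ]]
yaw 4.68229243433048
strip end tool xyz [ 0.02260916  0.00064496 -0.00825975]
strip end tool xyz [ 0.02087527  0.00067215 -0.00226   ]
rail? [[ 0.4211395  -0.05544424  0.07      ]
 [ 0.42049095 -0.04752327  0.07      ]]
```

```bash
python3 - <<'E'
from h import *
p=np.array([.5365,-.0428,np.radians(4.6)]);np.save("jig.npy",p)
D=down(4.6-180)
for q in [(-106,0,79),(-80,0,79),(-80,0,74.5)]: plan(jig(p,q)[0],D)
E
```

```text
t 4.475 xyz units [-0.043  0.043  2.355] rot [-0.01 -0.02 -0.12]
t 4.475 xyz units [-0.91   0.045  2.355] rot [-0.01 -0.02 -0.12]
t 4.475 xyz units [-0.91   0.045  2.505] rot [-0.01 -0.02 -0.12]
```

```bash
python3 -m crank '[{"xyz":[-0.04,0.04,1.2],"delta_rot":[0,0,0],"claw":1},{"xyz":[-0.04,0.04,2.2],"delta_rot":[0,0,0],"claw":1},{"xyz":[-0.04,0.04,2.36],"delta_rot":[0,0,0],"claw":1},{"xyz":[-0.04,0.04,2.36],"delta_rot":[0,0,0],"claw":1},{"xyz":[-0.4,0.04,2.36],"delta_rot":[0,0,0],"claw":1},{"xyz":[-0.7,0.04,2.36],"delta_rot":[0,0,0],"claw":1},{"xyz":[-0.91,0.04,2.36],"delta_rot":[0,0,0],"claw":1},{"xyz":[-0.91,0.04,2.43],"delta_rot":[0,0,0],"claw":1},{"xyz":[-0.91,0.04,2.5],"delta_rot":[0,0,0],"claw":1},{"xyz":[-0.91,0.04,2.5],"delta_rot":[0,0,0],"claw":1},{"xyz":[-0.91,0.04,2.5],"delta_rot":[0,0,0],"claw":1}]' 20
python3 - <<'E'
from plant import optics
import cv2,numpy as np
t=optics.capture("scene")["img"];c=optics.capture("wrist")["img"]
o=np.zeros((600,800,3),np.uint8)
o[:400,:600]=cv2.resize(t[155:235,270:390],(600,400),interpolation=cv2.INTER_CUBIC)
o[400:]=cv2.resize(c[180:280,120:520],(800,200))
cv2.imwrite("pics/s3.png",o)
E
```

```text
time_s: 5.85
tcp_pos: [0.4567, -0.0488, 0.0749]
eef_rot: [-180.0, -0.0, -175.5]
contact_force: [-1.1, 0.8, 3.5]
gripper_width: 0.0218
gripper_force: 20.0
```

View pics/s3.png

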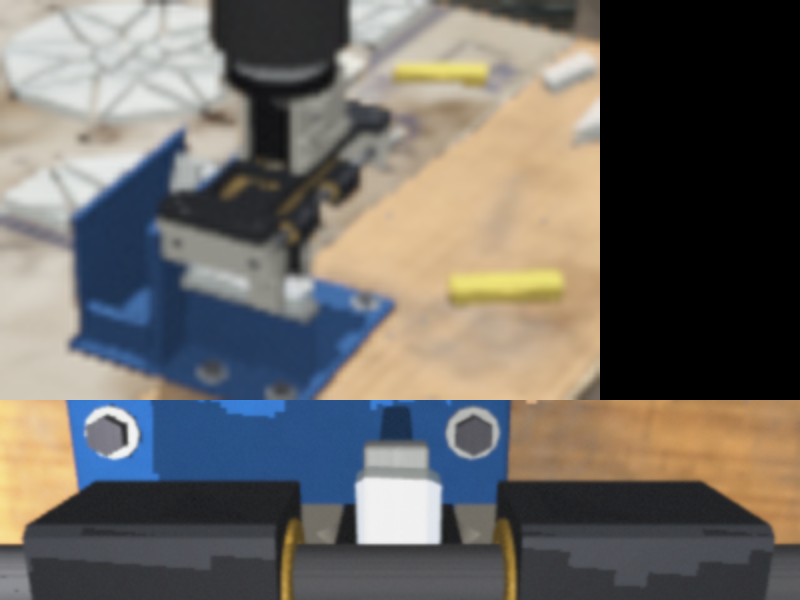

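The wrist strip of the picture shows the strip (u 358–440) centred on the steel rail (u 366–427) to about 1 mm. The rail's end shows about 8 mm beyond the strip. There is contact, so I'll release it and rise.

```bash
python3 -m crank '[{"xyz":[0,0,0],"delta_rot":[0,0,0],"claw":0.5},{"xyz":[0,0,0],"delta_rot":[0,0,0],"claw":0.5},{"xyz":[0,0,0],"delta_rot":[0,0,0],"claw":0.5},{"xyz":[0,0,0],"delta_rot":[0,0,0],"claw":0.5},{"xyz":[0,0,-0.5],"delta_rot":[0,0,0],"claw":0.5},{"xyz":[0,0,-1.5],"delta_rot":[0,0,0],"claw":0.5},{"xyz":[0,0,-3],"delta_rot":[0,0,0],"claw":0.5},{"xyz":[0,0,-4.5],"delta_rot":[0,0,0],"claw":0},{"xyz":[0,0,-4.5],"delta_rot":[0,0,0],"claw":0}]' 20
python3 - <<'E'
from h import *
from plant import optics
import cv2
p=np.load("jig.npy");D=down(4.6-180)
J=R.from_euler('z',4.6,degrees=True).as_matrix()
Rr=J@R.from_euler('x',.40).as_matrix()@J.T@D
print("tool z",Rr[:,2])
h=jig(p,[33,-75,100])[0]
plan(jig(p,[33,-75,215])[0],D)
for off in (-.07,-.04,0.0): plan(h+Rr[:,2]*(.0188+off),Rr)
t=optics.capture("scene")["img"]
tt=optics.capture("top");pickle.dump(tt,open("t4.pkl","wb"))
o=np.zeros((400,800,3),np.uint8);o[:,:400]=cv2.resize(t[160:230,275:345],(400,400),interpolation=cv2.INTER_CUBIC)
o[:,400:]=cv2.resize(tt["img"][160:230,285:355],(400,400),interpolation=cv2.INTER_CUBIC)
cv2.imwrite("pics/s4.png",o)
E
```

```text
time_s: 7.08
tcp_pos: [0.459, -0.0484, 0.2133]
eef_rot: [180.0, 0.4, -175.5]
contact_force: [0.6, -1.0, -1.2]
gripper_width: 0.0583
gripper_force: 0.0
tool z [-0.03123093  0.38816398 -0.92106099]
t 7.075 xyz units [-3.697 -2.513 -0.034] rot [ 0.05  0.4  -0.13]
t 7.075 xyz units [-3.682 -3.179  2.227] rot [-22.87   0.42  -0.05]
t 7.075 xyz units [-3.675 -2.791  3.148] rot [-22.87   0.42  -0.05]
t 7.075 xyz units [-3.666 -2.273  4.377] rot [-22.87   0.42  -0.05]
```

View pics/s4.png

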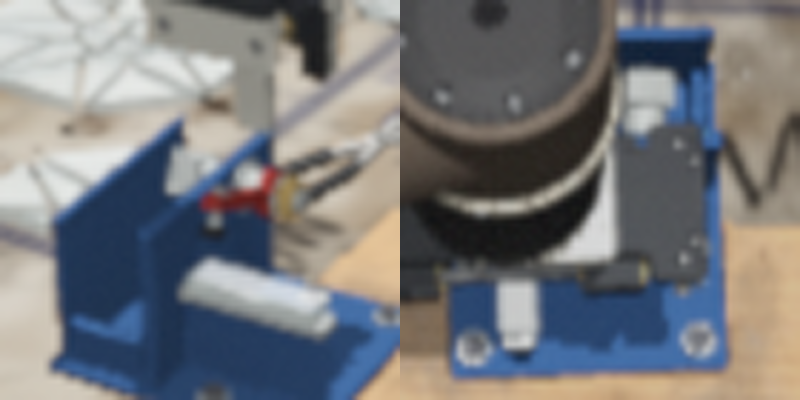

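The scene half shows the strip lying on the rail with its inner end near the bracket and the bar open. I have used my 10 views, so I'll locate the head numerically from a tilted hover.

```bash
python3 - <<'E'
from h import *
p=np.load("jig.npy");D=down(4.6-180)
J=R.from_euler('z',4.6,degrees=True).as_matrix()
Rr=J@R.from_euler('x',.40).as_matrix()@J.T@D
h=jig(p,[33,-75,100])[0]
plan(h+Rr[:,2]*(.0188-.085)+J[:,0]*.035,Rr)
E
```

```text
t 7.175 xyz units [-4.938 -3.366  1.632] rot [-22.88   0.08  -0.15]
```

```bash
python3 -m crank '[{"xyz":[-1.3,-0.9,0],"delta_rot":[-6,0,0],"claw":0},{"xyz":[-2.6,-1.8,0],"delta_rot":[-12,0,0],"claw":0},{"xyz":[-3.9,-2.7,0],"delta_rot":[-18,0,0],"claw":0},{"xyz":[-4.94,-3.37,0],"delta_rot":[-22.9,0,0],"claw":0},{"xyz":[-4.94,-3.37,1],"delta_rot":[-22.9,0,0],"claw":0},{"xyz":[-4.94,-3.37,1.63],"delta_rot":[-22.9,0,0],"claw":0},{"xyz":[-4.94,-3.37,1.63],"delta_rot":[-22.9,0,0],"claw":0},{"xyz":[-4.94,-3.37,1.63],"delta_rot":[-22.9,0,0],"claw":0}]' 20
python3 - <<'E'
from plant import r, optics
from h import *
import cv2
s=r.get_state();c=optics.capture("wrist");pickle.dump((s,c),open("w5.pkl","wb"))
p=np.load("jig.npy");k=cam(c,tcp(s))
J=R.from_euler('z',4.6,degrees=True).as_matrix();Q=J@R.from_euler('x',.40).as_matrix()
h=jig(p,[33,-75,100])[0]
P=[h+Q@np.array(v)/1000 for v in[(-10,-14,14),(-10,14,14),(10,-14,14),(10,14,14)]]
print("pred head top corners",proj(k,P).round(1))
print("pred bracket",proj(k,jig(p,[(5,-117,122),(5,37,122),(-5,-117,122),(-5,37,122)])).round(1))
hsv=cv2.cvtColor(c["img"],cv2.COLOR_BGR2HSV)
uc,vc=proj(k,P).mean(0)
print(uc,vc)
for v in range(int(vc)-26,int(vc)+27,4):
    row=hsv[v,max(0,int(uc)-60):int(uc)+60:2];print(v,''.join('#' if a[1]<60 and a[2]>90 else ('.' if a[1]<60 else 'b' if 95<a[0]<130 else 'o') for a in row))
E
```

```text
time_s: 8.18
tcp_pos: [0.6126, -0.1376, 0.1619]
eef_rot: [157.1, 0.1, -175.5]
contact_force: [0.5, -0.8, 0.4]
gripper_width: 0.0876
gripper_force: 0.0
pred head top corners [[296.9 155. ]
 [338.  155. ]
 [297.4 183.9]
 [337.6 183.9]]
pred bracket [[266.7 128.4]
 [460.2 127.2]
 [266.  110.9]
 [461.7 113.9]]
317.4732969322259 169.4592408033253
143 bbbbbbbbbbbbbbbbbbbbbb#################bbbbbbbbbbbbbbbbbbbbb
147 bbbbbbbbbbbbbbbbbbbbbb#################bbbbbbbbbbbbbbbbbbbbb
151 bbbbbbbbbbbbbbbbbbbbbb#################bbbbbbbbbbbbbbbbbbbbb
155 bbbbbbbbbbbbbbbbbbbbb###################bbbbbbbbbbbbbbbbbbbb
159 bbbbbbbbbbbbbbbbbbbb#####################bbbbbbbbbbbbbbbbbbb
163 bbbbbbbbbbbbbbbbbbbb#####################bbbbbbbbbbbbbbbbbbb
167 bbbbbbbbbbbbbbbbbbbb#####################bbbbbbbbbbbbbbbbbbb
171 bbbbbbbbbbbbbbbbbbbbb####################bbbbbbbbbbbbbbbbbbb
175 bbbbbbbbbbbbbbbbbbbbb####################bbbbbbbbbbbbbbbbbbb
179 bbbbbbbbbbbbbbbbbbbbb####################bbbbbbbbbbbbbbbbbbb
183 bbbbbbbbbbbbbbbbbbbbb####################bbbbbbbbbbbbbbbbbbb
187 bbbbbbbbbbbbbbbbbbbbbbbbbbbbbbbbbbbbbbbbbbbbbbbbbbbbbbbbbbbb
191 bbbbbbbbbbbbbbbbbbbbbbbbbbbbbbbbbbbbbbbbbbbbbbbbbbbbbbbbbbbb
195 bbbbbbbbbbbbbbbbbbbbbbbbbbbbbbbbbbbbbbbbbbbbbbbbbbbbbbbbbbbb
```

The head reads at u 297–339, v 156–185. That is within about 1 px of the prediction and the tilt agrees, so I'll descend and grip.

```bash
python3 -m crank '[{"xyz":[1.14,0,0],"delta_rot":[0,0,0],"claw":0},{"xyz":[1.14,0,0],"delta_rot":[0,0,0],"claw":0},{"xyz":[1.14,0,1],"delta_rot":[0,0,0],"claw":0},{"xyz":[1.14,0,1.8],"delta_rot":[0,0,0],"claw":0},{"xyz":[1.14,0,2.4],"delta_rot":[0,0,0],"claw":0},{"xyz":[1.14,0,2.75],"delta_rot":[0,0,0],"claw":0},{"xyz":[1.14,0,2.75],"delta_rot":[0,0,0],"claw":0.4},{"xyz":[1.14,0,2.75],"delta_rot":[0,0,0],"claw":0.4},{"xyz":[1.14,0,2.75],"delta_rot":[0,0,0],"claw":0.4},{"xyz":[1.14,0,2.75],"delta_rot":[0,0,0],"claw":1},{"xyz":[1.14,0,2.75],"delta_rot":[0,0,0],"claw":1},{"xyz":[1.14,0,2.75],"delta_rot":[0,0,0],"claw":1},{"xyz":[1.14,0,2.75],"delta_rot":[0,0,0],"claw":1}]' 40
python3 - <<'E'
from h import *
p=np.load("jig.npy");D=down(4.6-180)
J=R.from_euler('z',4.6,degrees=True).as_matrix();h=jig(p,[33,-75,100])[0]
from plant import r
s=r.get_state();T=tcp(s);print(s["contact_force"],s["moment"],(T[:3,3]-h)@J*1000)
for a in(.30,.20,.10,0,-.02):
    Ra=J@R.from_euler('x',a).as_matrix()@J.T@D
    q=J@R.from_euler('x',a-.40).as_matrix()@J.T@(T[:3,3]-h)+h
    plan(q,Ra,s)
E
```

```text
time_s: 9.85
tcp_pos: [0.5759, -0.109, 0.0848]
eef_rot: [157.1, 0.0, -175.6]
contact_force: [1.3, -1.7, -0.6]
gripper_width: 0.0276
gripper_force: 40.0
[ 1.29835005 -1.74609348 -0.6348334 ] [-2.13256373 -0.19735412 -0.060148  ] [  1.00373877   5.81551509 -15.18354711]
t 9.85 xyz units [-0.    -0.054 -0.005] rot [ 5.68  0.05 -0.14]
t 9.85 xyz units [-0.    -0.107 -0.014] rot [11.41  0.05 -0.14]
t 9.85 xyz units [-0.    -0.159 -0.03 ] rot [17.14  0.04 -0.15]
t 9.85 xyz units [-0.001 -0.21  -0.05 ] rot [22.87  0.03 -0.15]
t 9.85 xyz units [-0.001 -0.219 -0.054] rot [24.02  0.03 -0.15]
```

The head is gripped at 27.6 mm opening and 40 N. Now I'll turn it about the bolt axis.

```bash
python3 -m crank '[{"xyz":[0,-0.027,-0.002],"delta_rot":[2.8,0,0],"claw":1},{"xyz":[0,-0.054,-0.005],"delta_rot":[5.7,0,0],"claw":1},{"xyz":[0,-0.08,-0.009],"delta_rot":[8.5,0,0],"claw":1},{"xyz":[0,-0.107,-0.014],"delta_rot":[11.4,0,0],"claw":1},{"xyz":[0,-0.133,-0.022],"delta_rot":[14.3,0,0],"claw":1},{"xyz":[0,-0.159,-0.03],"delta_rot":[17.1,0,0],"claw":1},{"xyz":[0,-0.185,-0.04],"delta_rot":[20,0,0],"claw":1},{"xyz":[0,-0.21,-0.05],"delta_rot":[22.9,0,0],"claw":1},{"xyz":[0,-0.219,-0.054],"delta_rot":[24,0,0],"claw":1},{"xyz":[0,-0.219,-0.054],"delta_rot":[24,0,0],"claw":1},{"xyz":[0,-0.219,-0.054],"delta_rot":[24,0,0],"claw":1},{"xyz":[0,-0.219,-0.054],"delta_rot":[24,0,0],"claw":1}]' 40
python3 - <<'E'
from h import *
from plant import r,optics
import cv2
s=r.get_state();print(s["contact_force"],s["moment"])
t=optics.capture("scene");k=cam(t);i=cv2.cvtColor(t["img"],cv2.COLOR_BGR2HSV)
p=np.load("jig.npy")
m=((i[...,0]<8)|(i[...,0]>172))&(i[...,1]>130)
m=m[175:215,295:340];v,u=np.nonzero(m);print(len(u),[(x+295,v[u==x].min()+175,v[u==x].max()+175) for x in sorted(set(u))])
for b in(0,.3,.4): print(b,proj(k,jig(p,[(-26,-75+75*np.cos(.4-b),100+75*np.sin(.4-b)),(-26,-75+40*np.cos(.4-b),100+40*np.sin(.4-b))])).round(1).tolist())
o=t["img"][165:235,275:345];cv2.imwrite("pics/s6.png",cv2.resize(o,(560,560)))
E
```

```text
time_s: 11.35
tcp_pos: [0.5764, -0.1158, 0.0835]
eef_rot: [-178.9, -0.0, -175.6]
contact_force: [2.0, -4.7, -4.7]
gripper_width: 0.0274
gripper_force: 40.0
[ 1.97458503 -4.7443824  -4.71178335] [-1.28997642 -0.88202592 -0.01834713]
46 [(np.int64(310), np.int64(204), np.int64(205)), (np.int64(311), np.int64(204), np.int64(205)), (np.int64(312), np.int64(204), np.int64(205)), (np.int64(313), np.int64(204), np.int64(205)), (np.int64(314), np.int64(199), np.int64(200)), (np.int64(315), np.int64(198), np.int64(202)), (np.int64(316), np.int64(197), np.int64(201)), (np.int64(317), np.int64(197), np.int64(200)), (np.int64(318), np.int64(196), np.int64(199)), (np.int64(319), np.int64(195), np.int64(198)), (np.int64(320), np.int64(194), np.int64(197)), (np.int64(321), np.int64(191), np.int64(197)), (np.int64(322), np.int64(189), np.int64(191))]
0 [[313.2, 194.8], [317.7, 194.1]]
0.3 [[312.5, 200.9], [317.4, 197.3]]
0.4 [[312.5, 202.8], [317.4, 198.3]]
```

```bash
python3 - <<'E'
from h import *
from plant import r,optics
import cv2
p=np.load("jig.npy");t=optics.capture("scene");k=cam(t)
i=cv2.cvtColor(t["img"],cv2.COLOR_BGR2HSV);m=((i[...,1]<45)&(i[...,2]>120)).astype('uint8')
n,l,st,ce=cv2.connectedComponentsWithStats(m[195:230,295:345])
for j in range(1,n):
    if st[j,4]>30: print(st[j]+[295,195,0,0,0],ce[j]+[295,195])
for v in range(200,224,2): print(v,''.join('#' if a else '.' for a in m[v,295:345]))
for x in(-50,-55,-60):
  C=[(x+a*44,b*12,z) for a in(-1,1) for b in(-1,1) for z in (70,83)];q=proj(k,jig(p,C));print(x,q.min(0).round(1),q.max(0).round(1),q.mean(0).round(1))
s=r.get_state();print(s["contact_force"],s["gripper_force"],s["eef_rot"],s["time_s"])
E
```

```text
[306 195  31  24 306] [323.84313725 208.11111111]
200 .................#..............#########.........
202 ...............####..........###...######.........
204 .............................##########...........
206 ....................##......#########.............
208 .............###############..#####...............
210 ...........############################...........
212 ..............########################......##....
214 ....................#################............#
216 ...........................###########.........#.#
218 ..................................###.............
220 ..................................................
222 ................................................#.
-50 [305.9 204. ] [331.4 216.8] [318.7 210.3]
-55 [307.1 204.4] [332.7 217.2] [320.  210.7]
-60 [308.4 204.7] [334.  217.5] [321.2 211.1]
[ 2.36517429 -4.46764881 -5.06034154] 39.99881386756897 [-1.78883220e+02 -5.97258016e-03 -1.75569655e+02] 11.45
```

```bash
python3 -c "
from plant import job
print(job.close_job())"
```

```text
the job is handed in; nothing more can be done
None
```

I've handed the job in: the strip lies on the rail with its centre about 55 mm before the bracket, the bolt is turned to about 0.42 rad and the gripper still holds its head at 40 N; the foot pressing the strip is inferred from the bar's angle rather than measured, and no verdict came back.

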